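# Stop the bench saw, square its mitre fence and pin it

### The job

Stop the model-making bench saw with the long stop bar across its front: press the bar fully down near its middle, so that both ends go down evenly together, and hold it a moment. Then swing the mitre fence back square to the blade, so that the middle hole of its plate lies over the hole in the saw table, and push the index pin from the wooden tool block fully home through both, leaving it there. Do not touch the clear blade guard, and leave the other tools and the models where they are.

Things in the scene. Friction and masses are not known exactly. Their poses are not given: they have to be found in the camera images.
- saw: Bench saw, fixed to the bench: grey cabinet with a flat aluminium table 280 (x) by 300 (y) mm, its upper face 135 mm above the bench. Origin: under the table's centre, at bench height. x: from the front (stop bar) to the back, along the blade; y: to the left; z up. An aluminium rip fence, 22 mm wide and 34 mm high, stands on the table along x, centred at y = -85 mm.
- guard: Clear plastic guard over the blade, fixed on the saw table: 162 mm long (saw's x, from -63 to 99 mm), 24 mm wide, 48 mm high above the table. Origin: on the table, at x = 12, y = -30 mm in the saw's frame. Not to be touched.
- bar_mid (a point): Middle of the stop bar's upper face. The bar is 220 mm long (saw's y), 30 mm wide (x), 14 mm thick, rubber-faced, carried in front of the saw on two short hinged arms; at rest its face is 125 mm above the bench, 180 mm in front of the saw's origin. Pressed off its middle it rocks: the ends then differ by about 1.7 mm per newton at 100 mm off.
- bar_left (a point): Point on the bar's upper face 100 mm to the left (+y of the saw) of its middle. At rest 125 mm above the bench, 12 mm lower when the bar is fully down.
- bar_right (a point): Point on the bar's upper face 100 mm to the right (-y of the saw) of its middle. As bar_left.
- stop_bar (a joint): Angle of the stop bar's arms (45 mm long, hinge at the saw's front face): 0 at rest, 0.27 rad fully down (12 mm of travel, stopped there). Spring: begins to move at about 3 N at the bar's middle, 9 to 10 N when fully down; springs back when let go.
- bar_skew (a joint): Rocking of the stop bar about the saw's x axis: 0 level; + means that the left end is the higher. 0.03 rad is 6 mm of difference between bar_left and bar_right.
- mitre_fence (a joint): Angle of the mitre fence about the upright pivot: 0 = square to the blade (fence along the saw's y); + is anticlockwise from above, so that the fence's left end comes towards the front. Stops at 1.15 rad either way. Stays where it is left; friction 0.15 N m.
- fence_pivot (a point): Pivot axis of the mitre fence, on the upper face of its plate, 146 mm above the bench. In the saw's frame at x = 0, y = 75 mm. The 10 mm thick steel plate reaches 81 mm from the pivot towards the front; it has three 15 mm holes 60 mm from the pivot: the middle one and one 45 degrees to each side, not wanted. The pivot bolt head is 18 mm across, 10 mm high.
- fence_top (a point): On the fence's upper edge, mid-thickness, 45 mm to the left of the pivot and 18 mm behind its axis (turns with the fence). The fence is an aluminium wall 170 mm long (85 mm either side of the pivot), 16 mm thick, 46 mm high above the plate, top 192 mm above the bench: it can be pinched across its thickness from above.
- fence_hole (a point): Centre of the middle index hole, at the upper face of the fence's plate (146 mm above the bench), 60 mm from the pivot. Turns with the fence.
- saw_hole (a point): Centre of the 15 mm hole through the saw table, at the table's upper face (135 mm above the bench), 60 mm in front of the pivot. Below it the pin has room for its whole length.
- index_pin: Steel index pin, 102 mm long, 0.16 kg, upright in one of the tool block's holes. Origin: centre of its collar's underside, z up. Below: shank 12 mm in diameter, 46 mm long, the last 13 mm tapering to 5 mm. Above: collar 26 mm across, 6 mm thick, then a plain round grip 22 mm in diameter, up to 56 mm above the origin. Home: collar on the fence's plate (origin 146 mm above the bench).
- tool_block: Wooden tool block, fixed to the bench, 182 by 76 mm at the foot, 75 mm high, long side along its x. Origin: centre of its underside. Three 15 mm holes, 54 mm apart along x (x = -54, 0, 54 mm), each holding one tool upright with its collar on the block's upper face.
- file_handle: Pear-shaped wooden file handle with a brass ferrule in another hole of the tool block, up to 29 mm across, 64 mm high above the block. Origin: centre of the ferrule's underside. Bystander.
- hex_key: T-handled hex key in the third hole of the tool block: thin stem, black cross bar 82 mm long and 12 mm thick, top 61 mm above the block. Origin: centre of its collar's underside; the cross bar lies along its y. Bystander.
- tower: White card model tower, 84 by 84 mm, 194 mm high. Origin: centre of its underside. Bystander, loose.
- glue_bottle: Closed white glue bottle, 52 mm across, 150 mm high. Origin: centre of its underside. Bystander, loose.
- slab_block: White card model building, 170 by 85 mm, 100 mm high. Origin: centre of its underside. Bystander, loose.
- terrace: Card model of three houses on a green board, 150 by 80 mm, 40 mm high. Origin: centre of its underside. Bystander, loose.
- pencil_cup: White cup of pencils, 76 mm across, 100 mm high (pencils to 180 mm). Origin: centre of its underside. Bystander, loose.
- push_stick: Plywood push stick, 182 mm long, 30 mm wide, 8 mm thick, lying on the saw table to the right of the rip fence. Origin: underside. Bystander, loose.

How it is judged:
On the way, in this order (a step that is already met when the one before it is completed fails the run):
1. the stop bar is fully down with both ends (each at least 8.5 mm of its 12 mm) (z of each of bar_left, bar_right in the frame of saw below 0.1165 m), for 0.2 s.
2. the mitre fence is square, within 0.06 rad, its middle hole over the table's hole (value of joint mitre_fence between -0.06 and 0.06 rad), for 0.2 s.
3. the index pin is home through both holes (all of step 2 and horizontal distance between index_pin and saw_hole below 0.005 m and z of index_pin in the frame of saw between 0.143 and 0.149 m and angle between index_pin's own z axis and vertical below 0.12 rad), for 0.2 s.
At the end, for the whole second after the job is handed in: The index pin stands in the table's hole through the fence's middle hole (axis within 5 mm, within 0.12 rad of upright, collar within 3 mm of the fence's plate) at rest, the mitre fence is square within 0.06 rad, and the stop bar has sprung back up (below 0.06 rad) (all of step 3 and linear speed of index_pin below 0.02 m/s and value of joint stop_bar below 0.06 rad); the robot touches nothing.
It fails at once if one end of the stop bar runs more than 7 mm ahead of the other (value of joint bar_skew above 0.035 rad or value of joint bar_skew below -0.035 rad).
It fails at once if the blade guard is touched (over 1 N) (contact force between guard and anything else above 1 N).
It fails at once if a bystander is moved by more than 25 mm (distance of any of file_handle, hex_key, tower, glue_bottle, slab_block, terrace, pencil_cup, push_stick from where it was at the start of the episode above 0.025 m).
It fails at once if the tower, the bottle or the cup is tipped (angle between any of tower, glue_bottle, pencil_cup's own z axis and vertical above 0.35 rad).
It also fails if it takes over 67 s, if anything falls off the work surface, if the arm or the gripper's body presses on something with over 40 N, if the wrist force passes 120 N, or if a joint passes its speed limit or range.

### The arm

A 6-joint arm with a two-finger parallel gripper is mounted at the origin on the work surface. World frame = base frame: x ahead of the robot, y to its left, z up, the work surface at z = 0. Lengths are in m, angles in rad, forces in N, time in s.
With the tool pointing down it reaches from about 0.325 to 0.775 m from the base axis. Payload 9.3 kg.
Tool frame: the origin (TCP) lies at the very end of the fingers, on their centre line; the grasp point (between the pads) lies 19 mm behind it; z points along the fingers, y is the direction in which the jaws open and shut (so a half turn about z gives the same grasp; the last joint's range is limited). The gripper opens to 85 mm and grips with 20 to 120 N. Pads are 22 mm wide; open, the fingers measure 114 mm over their backs; the gripper's body (76 mm by 85 mm) begins 54 mm behind the grasp point. The pads swing forward as they close: fully open they stand 13 mm farther back than shut.
Start: joints at [1.086, 0.259, 0.021, 1.334, 0, 1.418], TCP at [0.179, 0.52, 0.231] pointing down, gripper open.
Joint ranges: [-3.04, 3.04], [-0.91, 1.82], [-1.04, 1.36], [-1.92, 1.95], [-1.52, 1.45], [-3.14, 3.14]. Speed limits (rad/s): [2.22, 2.22, 2.79, 3.14, 3.14, 3.14].

### API

Orientations are given as a unit quaternion [w, x, y, z].
In Python, from rig import env gives the robot as it stands.
- The arm moves only by the shell command python3 -m inch 'ROWS' [OPENING]. ROWS is JSON, a list of rows, each a list of 4 numbers: the shift along the tool's x, y, z in m, then the turn about the tool's z in degrees. In form: [[x, y, z, turn], ...]. A call has 1 to 20 rows; each row shifts and turns the pose as measured when the row begins, along the tool's axes as they then stand; what a row does not reach is not made up. A row lasts 1/12 s, in which the tool goes at most 41.7 mm and 7.16 degrees, less where a joint would pass 70% of its speed; a pose out of reach is approached as far as the arm can. A call with a gripper value outside its range is refused whole. OPENING is the opening, from 0 (shut) to 1 (fully open), set as the call begins (- or left out, the last holds). The fingers move at their own pace and stop on an object; the grip force is fixed at half the most. Time passes only in rows, so rows that do not move let the fingers close. It gives the time, the measured TCP pose, the force and the opening at its end, in the units of the state.
- env.sense(): the state, without advancing time (a new reading comes with each control period).
- env.read_camera(name): name is "side" or "top"; returns a dict with "image" (400x640x3 uint8, red, green, blue), "range_z" (400x640 float32, m along the optical axis (not along the pixel's ray), 0 where there is no reading), "K" (3x3 intrinsics, pixels), "k1" (the pictures are not rectified: a ray, as slopes to the right and down, at radius r is drawn at 1 + k1 r^2 times it, then the intrinsics apply), "view" (4x4, takes a point from world to camera coordinates). Camera axes: x right, y down, z forward; pixel columns grow to the right and rows downward; lengths in m; the calibration is good to about 2 mm. A picture is of the moment at which its call begins.
- env.sign_off(): hands the job in, once; it reports no verdict.
Trained networks look in the newest picture that a camera, given by its name, has taken for a name from the list of things; names that differ only in an ending like _2 or _b are one class to them, and where a whole thing is asked for, a point or a joint stands for the part that bears it (a point fixed in the world has none). Each returns a list of dicts, best first, with "conf" (0 to 1); they miss things now and then, are a little off and sometimes report something else, mostly with a low value. They report only what shows in the picture. A call takes as long as a camera call.
- env.regions_of(camera, thing): "region" (400x640 bool, what is visible of it).
- env.landmark_of(camera, thing): "xyz" ([x, y, z] in m, in the coordinates of the camera as it stood for that picture, good to about 4 mm: a listed point, or the origin of a listed thing).
The state is a dict: "time_s": time; "qpos": joint angles; "qvel": joint speeds; "tau": joint torques, N m; "tcp_pos": TCP position; "tcp_rot": TCP orientation; "contact_force": force on the tool from outside, world axes, zero at the start; "moment": the same for the moment, N m; "finger_gap": opening from 0.0 (shut) to 1.0 (fully open).
Only numpy, scipy, OpenCV 4.12 (cv2) and the standard library are available. Lean on these libraries where they do the work, as an engineer would, in place of code of your own. Each camera call takes 0.05 s, during which the arm holds its last target.

## Working session

There is one attempt and no reset: what is moved stays moved. The work goes in short steps, Python scripts to look and compute and a shell command to move; the robot and the scene stay as the last step left them, time stands still between calls to the robot, and variables do not carry over. Pictures are saved under pics/ and viewed, and the job is handed in when it is done.

```bash
ls; mkdir -p pics; cat > h.py <<'E'
import numpy as np, cv2
from rig import env
def towld(c,p):
    V=np.array(c["view"]); return (np.linalg.inv(V)@np.r_[p,1])[:3]
def px2w(c,u,v,z=None):
    K=np.array(c["K"]);x=(u-K[0,2])/K[0,0];y=(v-K[1,2])/K[1,1]
    d=np.array([x,y]);s=d.copy()
    for _ in range(20): s=d/(1+c["k1"]*(s@s))
    V=np.linalg.inv(np.array(c["view"]))
    if z is None:
        r=c["range_z"][int(round(v)),int(round(u))]; return (V@np.r_[s*r,r,1])[:3]
    o=V[:3,3]; dd=V[:3,:3]@np.r_[s,1]; return o+dd*(z-o[2])/dd[2]
def w2px(c,p):
    V=np.array(c["view"]);q=(V@np.r_[p,1])[:3];s=q[:2]/q[2];s=s*(1+c["k1"]*(s@s));K=np.array(c["K"])
    return K[0,0]*s[0]+K[0,2],K[1,1]*s[1]+K[1,2]
def save(c,n): cv2.imwrite("pics/"+n,c["image"][:,:,::-1])
E
python3 - <<'E'
from h import *
s=env.sense();print({k:np.round(v,3) for k,v in s.items()})
for n in ["side","top"]:
    c=env.read_camera(n);save(c,n+"0.png")
    print(n,np.round(np.linalg.inv(c["view"]),3).tolist(),c["k1"],np.array(c["K"]).tolist())
    for t in "saw guard bar_mid bar_left bar_right fence_pivot fence_top fence_hole saw_hole index_pin tool_block file_handle hex_key tower glue_bottle slab_block terrace pencil_cup push_stick".split():
        r=env.landmark_of(n,t)
        print(t,[(np.round(towld(c,q["xyz"]),3).tolist(),round(q["conf"],2)) for q in r[:3]])
E
```

```text
pics
{'time_s': np.float64(0.0), 'qpos': array([ 1.086,  0.259,  0.021,  1.334, -0.   ,  1.418]), 'qvel': array([-0.   , -0.002, -0.001,  0.001, -0.   , -0.001]), 'tau': array([ 1.0000e-03, -5.5564e+01,  3.4453e+01,  1.4000e-02, -0.0000e+00,
        0.0000e+00]), 'tcp_pos': array([0.179, 0.52 , 0.231]), 'tcp_rot': array([-0.   ,  0.165,  0.986, -0.001]), 'contact_force': array([0.112, 0.449, 0.018]), 'moment': array([-0.018,  0.049,  0.02 ]), 'finger_gap': np.float64(0.998)}
side [[0.995, -0.066, 0.074, 0.426], [-0.099, -0.682, 0.725, -0.688], [0.003, -0.728, -0.685, 0.783], [0.0, 0.0, 0.0, 1.0]] -0.0414223198935968 [[364.99329803189266, 0.0, 321.13092336548755], [0.0, 364.99329803189266, 198.4261488995345], [0.0, 0.0, 1.0]]
saw [([0.318, -0.217, -0.002], 0.22)]
guard [([0.641, 0.006, 0.14], 0.85)]
bar_mid [([0.446, 0.045, 0.128], 0.77)]
bar_left [([0.452, 0.141, 0.127], 0.64)]
bar_right [([0.445, -0.059, 0.123], 0.69)]
fence_pivot [([0.627, 0.109, 0.149], 0.68)]
fence_top [([0.627, 0.156, 0.194], 0.6)]
fence_hole [([0.576, 0.087, 0.147], 0.75), ([0.641, 0.01, 0.137], 0.16)]
saw_hole
[... 1265 characters left out ...]
76), ([0.574, 0.082, 0.147], 0.41)]
fence_hole [([0.575, 0.083, 0.148], 0.71)]
saw_hole [([0.57, 0.111, 0.136], 0.93)]
index_pin [([0.514, -0.361, 0.076], 0.62), ([0.407, -0.333, 0.075], 0.59)]
tool_block [([0.462, -0.348, -0.002], 0.72), ([0.639, 0.0, 0.135], 0.71)]
file_handle [([0.407, -0.334, 0.074], 0.48)]
hex_key [([0.457, -0.344, 0.075], 0.53), ([0.406, -0.335, 0.075], 0.47)]
tower [([0.328, -0.216, 0.003], 0.93)]
glue_bottle [([0.323, 0.206, 0.002], 0.74)]
slab_block [([0.45, 0.352, 0.003], 0.8)]
terrace [([0.689, 0.372, -0.0], 0.58)]
pencil_cup [([0.681, -0.359, -0.002], 0.69), ([0.514, -0.357, 0.077], 0.59)]
push_stick [([0.623, -0.085, 0.138], 0.97), ([0.572, 0.114, 0.137], 0.22)]
```

View pics/side0.png

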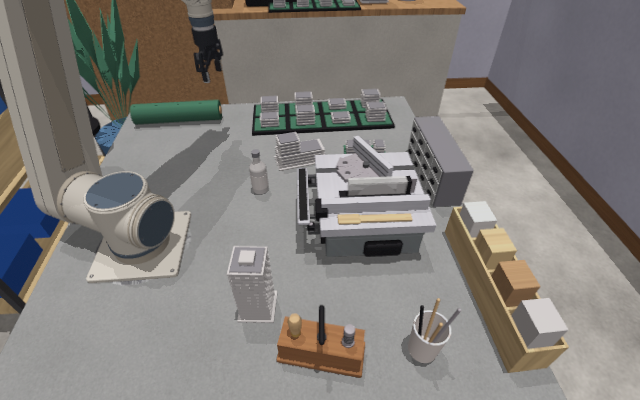

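View pics/top0.png

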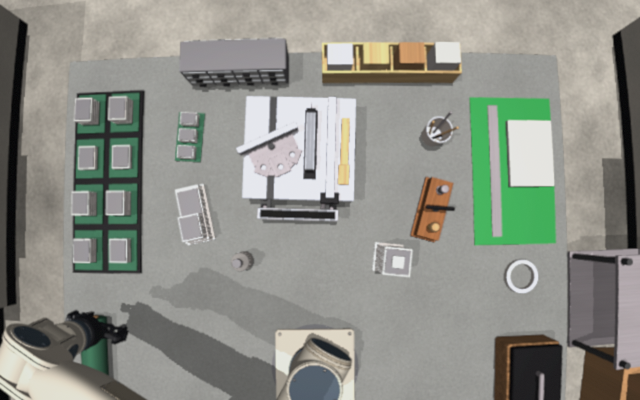

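Side view: the saw is at about (370,200), the tool block at (320,345) with the pin rightmost at (348,335), and the tower at (252,285). The top view agrees: the fence is turned by about +0.45 rad, the pin is at (444,188) and the bar runs from (260,213) to (337,214). Next I'll fit the saw pose jointly.

```bash
cat > fit.py <<'E'
from h import *
from scipy.optimize import least_squares
L={"bar_mid":(-.18,0,.125),"bar_left":(-.18,.1,.125),"bar_right":(-.18,-.1,.125),"guard":(.012,-.03,.135),"fence_pivot":(0,.075,.146),"saw_hole":(-.06,.075,.135),"saw":(0,0,0)}
def obs(names,extra=[]):
    O=[]
    for n in ["side","top"]:
        c=env.read_camera(n)
        for t in names:
            r=env.landmark_of(n,t)
            if r and r[0]["conf"]>.4: O.append((n,t,towld(c,r[0]["xyz"])))
    return O
if __name__=="__main__":
    O=[]
    for k in range(2):O+=obs(list(L)+["fence_hole","fence_top","index_pin","hex_key","file_handle"])
    def m(p,l): c,s=np.cos(p[2]),np.sin(p[2]);return np.array([p[0]+c*l[0]-s*l[1],p[1]+s*l[0]+c*l[1]])
    def pt(p,t):
        if t in L:return m(p,L[t])
        l={"fence_hole":(-.06,0),"fence_top":(.018,.045)}[t];a=p[3];c,s=np.cos(a),np.sin(a)
        return m(p,(c*l[0]-s*l[1],.075+s*l[0]+c*l[1]))
    U=[o for o in O if o[1] in L or o[1].startswith("fence")]
    f=lambda p:np.concatenate([pt(p,t)-w[:2] for n,t,w in U])
    r=least_squares(f,[.627,.034,-.05,.45],loss="soft_l1",f_scale=.004)
    print(np.round(r.x,4))
    for n,t,w in U: print(n,t,np.round((w[:2]-pt(r.x,t))*1000,1),round(w[2],3))
    for t in ["bar_mid","saw_hole","fence_top","fence_hole","fence_pivot"]:print(t,np.round(pt(r.x,t),4))
    for o in O:
        if o not in U:print(o[0],o[1],np.round(o[2],4))
E
python3 fit.py
python3 - <<'E'
from h import *
c=env.read_camera("top");im=c["image"][90:230,230:360,::-1];cv2.imwrite("pics/topz.png",cv2.resize(im,None,fx=4,fy=4,interpolation=cv2.INTER_CUBIC))
E
```

```text
[ 0.6288  0.0349 -0.0331  0.4744]
side bar_mid [-7.2  4. ] 0.128
side bar_left [2.4 2.1] 0.123
side bar_right [ 0.3 -2.2] 0.124
side guard [0.2 2.1] 0.135
side fence_pivot [ 1.4 -4.2] 0.147
side saw_hole [ 5.2 -0.8] 0.137
side fence_hole [-3.1  0.3] 0.145
side fence_top [0.1 3.6] 0.193
top bar_mid [-1.9 -3. ] 0.125
top bar_left [2.1 0.7] 0.12
top bar_right [ 0.8 -2.1] 0.125
top guard [ 4.  -0.7] 0.131
top fence_pivot [ 1.8 -0.9] 0.146
top saw_hole [1.1 0.4] 0.134
top saw [-57.8  80. ] 0.134
top fence_hole [-1.4 -2.2] 0.146
top fence_top [1.  0.8] 0.195
side bar_mid [-1.9  5.4] 0.126
side bar_left [-0.6  1.2] 0.123
side bar_right [-0.3 -2.4] 0.122
side guard [2.4 0.8] 0.135
side fence_pivot [0.2 1.6] 0.147
side saw_hole [ 5.8 -3.4] 0.133
side saw [-54.6  50. ] 0.146
side fence_top [1.  1.3] 0.193
top bar_mid [-2.1 -0.9] 0.124
top bar_right [ 1.6 -2. ] 0.125
top guard [-0.3 -1.5] 0.132
top fence_pivot [ 0.6 -0.8] 0.147
top saw_hole [ 1.2 -0.6] 0.134
top fence_hole [-2.2 -1. ] 0.147
top fence_top [-2.8 -3.8] 0.193
bar_mid [0.4489 0.0409]
saw_hole [0.5713 0.1119]
fence_top [0.6283 0.1583]
fence_hole [0.577  0.0843]
fence_pivot [0.6312 0.1099]
side index_pin [ 0.5158 -0.3635  0.0773]
side hex_key [ 0.4594 -0.3493  0.0769]
side file_handle [ 0.4161 -0.3355  0.0744]
top index_pin [ 0.5172 -0.3608  0.0751]
top hex_key [ 0.4618 -0.343   0.0757]
top file_handle [ 0.4068 -0.3315  0.0762]Traceback (most recent call last):
  File "fit.py", line 27, in <module>
    if o not in U:print(o[0],o[1],np.round(o[2],4))
       ^^^^^^^^^^
ValueError: The truth value of an array with more than one element is ambiguous. Use a.any() or a.all()
```

View pics/topz.png

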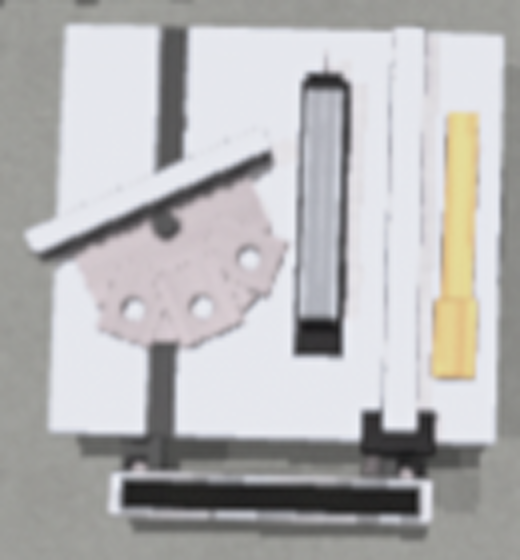

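```bash
cat > go.py <<'E'
import sys
from h import *
from scipy.spatial.transform import Rotation as R
s=env.sense();w,x,y,z=s["tcp_rot"];M=R.from_quat([x,y,z,w]).as_matrix()
t=np.array([float(v) for v in sys.argv[1:4]])
print("t",round(float(s["time_s"]),2),"tcp",np.round(s["tcp_pos"],4),"yang",round(np.degrees(np.arctan2(M[1,1],M[0,1])),2),"zax",np.round(M[:,2],4),"gap",round(float(s["finger_gap"]),3),"F",np.round(s["contact_force"],2))
print("tool delta mm",np.round(M.T@(t-s["tcp_pos"])*1000,1), "q",np.round(s["qpos"],2))
E
python3 -m inch '[[-0.028,-0.0248,0,0],[-0.028,-0.0248,0,0],[-0.028,-0.0248,0,0],[-0.028,-0.0248,0,0],[-0.028,-0.0248,0,0],[-0.028,-0.0248,0,0],[-0.028,-0.0248,0,0],[-0.028,-0.0248,0,0],[-0.028,-0.0248,0,0],[-0.028,-0.0248,0,0],[-0.028,-0.0248,0,0],[-0.028,-0.0248,0,0],[-0.028,-0.0248,0,0]]' 0; python3 go.py 0.449 0.041 0.135
```

```text
time_s: 5.73
tcp_pos: [0.4248, 0.0845, 0.2312]
tcp_rot: [0.002, 0.159, 0.987, 0.002]
contact_force: [1.1, 0.2, -0.3]
finger_gap: -0.001
t 5.73 tcp [0.4248 0.0845 0.2312] yang 71.74 zax [ 0.0048  0.0025 -1.    ] gap -0.001 F [ 1.14  0.19 -0.27]
tool delta mm [-36.3 -34.1  96.2] q [ 0.    0.06 -0.23  1.28  0.    0.32]
```

```bash
python3 -m inch '[[-0.018,-0.017,0.02,0],[-0.018,-0.017,0.03,0],[0,0,0.03,0],[0,0,0.01,0],[0,0,0,0]]'; python3 go.py 0.449 0.041 0.115
```

```text
time_s: 6.15
tcp_pos: [0.4551, 0.0304, 0.1393]
tcp_rot: [0.006, 0.164, 0.986, 0.001]
contact_force: [0.5, -0.7, 0.9]
finger_gap: -0.0
t 6.15 tcp [0.4551 0.0304 0.1393] yang 71.13 zax [ 1.200e-02  5.000e-04 -9.999e-01] gap -0.0 F [ 0.53 -0.71  0.89]
tool delta mm [ 9.4  7.9 24.2] q [-0.12  0.14 -0.37  1.04  0.    0.21]
```

```bash
python3 -m inch '[[0,0,0,0],[0,0,0,0]]'; python3 go.py 0.449 0.041 0.115
```

```text
time_s: 6.32
tcp_pos: [0.4548, 0.0304, 0.1396]
tcp_rot: [0.005, 0.164, 0.986, 0.001]
contact_force: [0.2, 0.8, 0.1]
finger_gap: -0.004
t 6.32 tcp [0.4548 0.0304 0.1396] yang 71.11 zax [ 1.080e-02  8.000e-04 -9.999e-01] gap -0.004 F [0.24 0.8  0.1 ]
tool delta mm [ 9.2  8.1 24.5] q [-0.12  0.14 -0.37  1.05  0.    0.21]
```

```bash
python3 -m inch '[[0.009,0.008,0.005,0],[0,0,0,0],[0,0,0,0]]'; python3 go.py 0.449 0.041 0.115
python3 - <<'E'
from h import *
c=env.read_camera("side");im=c["image"][140:280,230:430,::-1];cv2.imwrite("pics/s1.png",cv2.resize(im,None,fx=4,fy=4,interpolation=cv2.INTER_CUBIC))
E
```

```text
time_s: 6.57
tcp_pos: [0.4495, 0.0426, 0.1368]
tcp_rot: [0.007, 0.163, 0.987, 0.002]
contact_force: [-0.4, 0.6, 0.0]
finger_gap: 0.0
t 6.57 tcp [0.4495 0.0426 0.1368] yang 71.2 zax [ 1.520e-02  5.000e-04 -9.999e-01] gap 0.0 F [-0.4   0.55  0.01]
tool delta mm [ 0.3 -1.8 21.8] q [-0.09  0.13 -0.39  1.03  0.    0.24]
```

View pics/s1.png

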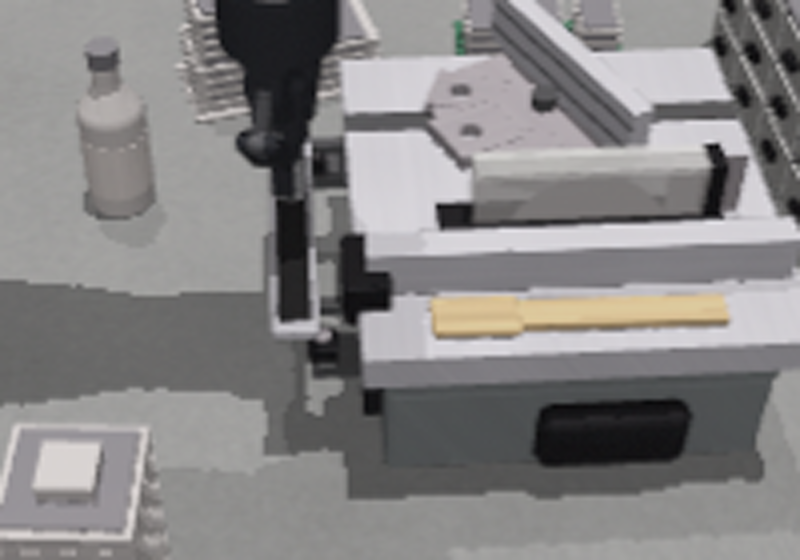

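The closed fingertips (crop 285,190) stand over the bar's middle. Now I press.

```bash
python3 -m inch '[[0,0,0.006,0],[0,0,0.006,0],[0,0,0.006,0],[0,0,0.005,0]]'; python3 go.py 0.449 0.041 0.114
```

```text
time_s: 6.95
tcp_pos: [0.449, 0.0434, 0.1142]
tcp_rot: [0.008, 0.162, 0.987, 0.001]
contact_force: [-5.7, 0.6, 12.4]
finger_gap: -0.003
t 6.95 tcp [0.449  0.0434 0.1142] yang 71.31 zax [ 1.650e-02  1.000e-04 -9.999e-01] gap -0.003 F [-5.68  0.63 12.43]
tool delta mm [-0.7 -2.3  0.2] q [-0.09  0.15 -0.43  0.97  0.    0.24]
```

```bash
python3 -m inch '[[0,0,0.001,0],[0,0,0.001,0],[0,0,0,0],[0,0,0,0],[0,0,0,0],[0,0,0,0]]'; python3 - <<'E'
from h import *
c=env.read_camera("top")
for n in ["bar_left","bar_right"]:
    for q in env.landmark_of("top",n)[:1]:print(n,np.round(towld(c,q["xyz"]),4),q["conf"])
for y in (.09,-.09):
    p=np.array([.4489,.0409])+y*np.array([.033,1]);u,v=w2px(c,np.r_[p,.115]);u,v=int(round(u)),int(round(v))
    print(np.round([px2w(c,u+i,v+j)[2] for i in (-2,0,2) for j in (-1,0,1)],4))
E
```

```text
time_s: 7.45
tcp_pos: [0.449, 0.0433, 0.1154]
tcp_rot: [0.011, 0.162, 0.987, 0.002]
contact_force: [-3.6, 0.4, 10.5]
finger_gap: -0.001
bar_right [ 0.4442 -0.0597  0.1133] 0.6
[0.5688 0.5668 0.5689 0.565  0.5691 0.5683 0.5661 0.5665 0.5684]
[0.1137 0.1163 0.1172 0.1134 0.1087 0.1133 0.1151 0.1132 0.1138]
```

```bash
python3 -m inch '[[0,-0.001,0.003,0],[0,0,0.002,0],[0,0,0.001,0],[0,0,0,0],[0,0,0,0],[0,0,0,0],[0,0,0,0]]'; python3 - <<'E'
from h import *
c=env.read_camera("side")
for y in (.1,.09,.08,-.06,-.09):
    p=np.array([.4489,.0409])+y*np.array([.033,1]);u,v=w2px(c,np.r_[p,.115]);u,v=int(round(u)),int(round(v))
    print(np.round([px2w(c,u+i,v+j)[2] for i in (-2,0,2) for j in (-1,0,1)],4))
im=c["image"][140:280,230:430,::-1];cv2.imwrite("pics/s2.png",cv2.resize(im,None,fx=4,fy=4,interpolation=cv2.INTER_CUBIC))
E
```

```text
time_s: 8.18
tcp_pos: [0.4491, 0.0433, 0.1159]
tcp_rot: [0.015, 0.162, 0.987, 0.003]
contact_force: [-2.8, 1.1, 9.8]
finger_gap: -0.003
[0.2285 0.783  0.223  0.2218 0.2191 0.2149 0.2159 0.2095 0.2097]
[0.223  0.2212 0.2146 0.2149 0.2131 0.2107 0.2097 0.2033 0.2029]
[0.2137 0.2106 0.2031 0.2001 0.2022 0.1971 0.1978 0.1972 0.1964]
[0.112  0.1137 0.1135 0.1143 0.1141 0.1166 0.115  0.1161 0.117 ]
[0.1128 0.1141 0.1125 0.1148 0.1131 0.1136 0.1151 0.1156 0.1166]
```

View pics/s2.png

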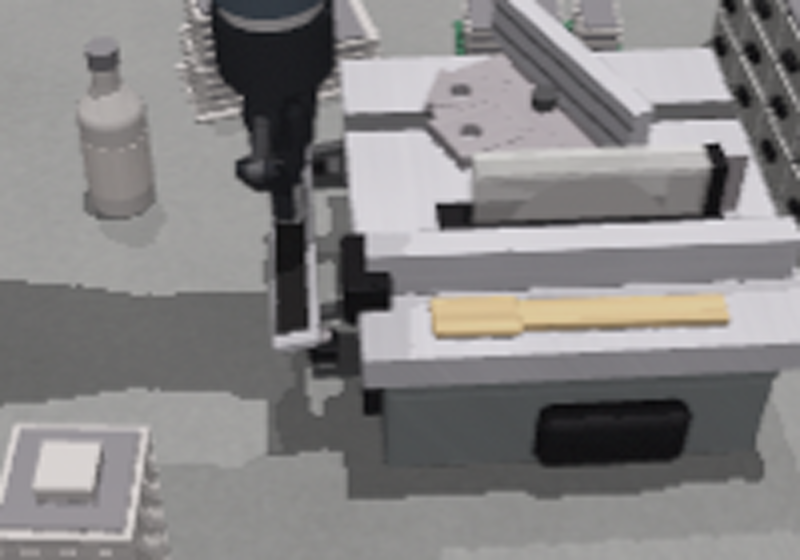

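```bash
python3 -m inch '[[0,0,0.004,0],[0,0,0.004,0],[0,0,0.004,0],[0,0,0.004,0],[0,0,0.004,0]]'; python3 go.py 0.449 0.041 0.3
```

```text
time_s: 8.65
tcp_pos: [0.4495, 0.0434, 0.1123]
tcp_rot: [0.023, 0.161, 0.987, 0.003]
contact_force: [-25.0, 0.6, 59.9]
finger_gap: -0.002
t 8.65 tcp [0.4495 0.0434 0.1123] yang 71.47 zax [ 0.047  -0.0012 -0.9989] gap -0.002 F [-25.02   0.62  59.93]
tool delta mm [  -8.8    0.2 -187.6] q [-0.09  0.13 -0.46  0.93  0.    0.23]
```

```bash
python3 -m inch '[[0,0,0.002,0],[0,0,0.002,0],[0,0,0.002,0],[0,0,0.002,0]]'; python3 -m inch '[[0,0,-0.03,0],[0,0,-0.04,0],[0,0,-0.03,0],[0,0,-0.01,0],[0,0,0,0]]' 1; python3 go.py 0.6283 0.1583 0.24
```

```text
time_s: 8.98
tcp_pos: [0.4492, 0.0433, 0.113]
tcp_rot: [0.029, 0.161, 0.987, 0.003]
contact_force: [-14.0, 1.0, 34.3]
finger_gap: -0.0
time_s: 9.4
tcp_pos: [0.4413, 0.0434, 0.2256]
tcp_rot: [0.028, 0.161, 0.987, 0.003]
contact_force: [0.6, 0.1, 0.6]
finger_gap: 0.702
t 9.4 tcp [0.4413 0.0434 0.2256] yang 71.47 zax [ 0.0558 -0.0031 -0.9984] gap 0.702 F [0.63 0.07 0.56]
tool delta mm [-141.2  168.5   -4.3] q [-0.09  0.04 -0.26  1.21  0.    0.23]
```

```bash
python3 -m inch '[[0,0,0,6.6],[0,0,0,6.6],[0,0,0,6.6],[0,0,0,6.6],[0,0,0,6.6],[0,0,0,6.6],[0,0,0,6.6],[0,0,0,0]]'; python3 go.py 0.6283 0.1583 0.23
```

```text
time_s: 10.07
tcp_pos: [0.4403, 0.0429, 0.2155]
tcp_rot: [0.021, 0.552, 0.834, 0.012]
contact_force: [-0.7, -0.4, -0.0]
finger_gap: 1.0
t 10.07 tcp [0.4403 0.0429 0.2155] yang 23.04 zax [ 0.0479 -0.0026 -0.9989] gap 1.0 F [-0.69 -0.35 -0.01]
tool delta mm [ 32.5 218.6  -5.8] q [-0.09  0.05 -0.28  1.2   0.    1.07]
```

```bash
python3 -m inch '[[0.005,0.033,-0.004,-1],[0.005,0.036,-0.002,-1],[0.005,0.036,-0.002,0],[0.005,0.036,-0.002,0],[0.005,0.035,-0.002,0],[0.005,0.025,-0.002,0],[0,0,0,0],[0,0,0,0]]'; python3 go.py 0.6283 0.1583 0.165
```

```text
time_s: 10.73
tcp_pos: [0.614, 0.1601, 0.2246]
tcp_rot: [0.016, 0.524, 0.852, 0.008]
contact_force: [-0.5, 0.3, 0.4]
finger_gap: 1.001
t 10.73 tcp [0.614  0.1601 0.2246] yang 26.83 zax [ 0.0357 -0.0041 -0.9994] gap 1.001 F [-0.45  0.3   0.4 ]
tool delta mm [-6.8 10.2 60.1] q [ 0.13  0.38  0.19  1.34 -0.01  1.23]
```

```bash
python3 -m inch '[[-0.007,0.010,0.01,0.8],[0,0,0.018,0.7],[0,0,0.018,0],[0,0,0.008,0],[0,0,0,0]]'; python3 go.py 0.6283 0.1583 0.163
python3 - <<'E'
from h import *
c=env.read_camera("side");im=c["image"][110:250,280:440,::-1];cv2.imwrite("pics/s3.png",cv2.resize(im,None,fx=4,fy=4,interpolation=cv2.INTER_CUBIC))
E
```

```text
time_s: 11.15
tcp_pos: [0.6255, 0.1561, 0.1654]
tcp_rot: [0.015, 0.53, 0.848, 0.006]
contact_force: [0.2, -0.9, -0.4]
finger_gap: 1.001
t 11.15 tcp [0.6255 0.1561 0.1654] yang 25.94 zax [ 0.0312 -0.0051 -0.9995] gap 1.001 F [ 0.17 -0.91 -0.38]
tool delta mm [0.8 3.4 2.5] q [ 0.12  0.42  0.1   1.22 -0.01  1.24]
```

View pics/s3.png

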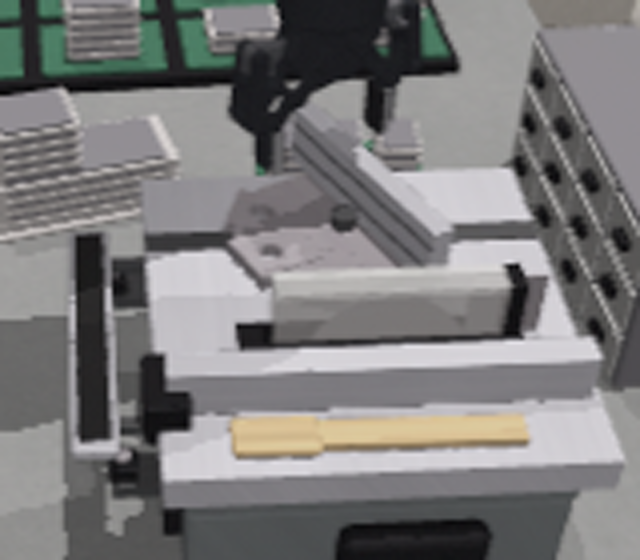

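The fence wall's left end (crop 310,120) is between the two fingers, and the stop bar is back up. Closing on the wall.

```bash
python3 -m inch '[[0,0.002,0,0],[0,0,0,0],[0,0,0,0],[0,0,0,0],[0,0,0,0],[0,0,0,0],[0,0,0,0],[0,0,0,0],[0,0,0,0]]' 0; python3 go.py 0.6283 0.1583 0.163
```

```text
time_s: 11.95
tcp_pos: [0.6295, 0.1577, 0.1713]
tcp_rot: [0.018, 0.529, 0.849, 0.01]
contact_force: [1.9, -0.6, -0.5]
finger_gap: 0.171
t 11.95 tcp [0.6295 0.1577 0.1713] yang 26.17 zax [ 0.0403 -0.0027 -0.9992] gap 0.171 F [ 1.86 -0.61 -0.5 ]
tool delta mm [ 1.2 -1.1  8.3] q [ 0.12  0.42  0.11  1.22 -0.01  1.23]
```

```bash
python3 -m inch '[[-0.002,0.004,0.001,5.4],[-0.002,0.004,0.001,5.4],[-0.002,0.004,0.001,5.4],[-0.002,0.004,0.001,5.4],[-0.001,0.002,0.001,2.5],[0,0,0,0]]'; python3 go.py 0.6504 0.1537 0.165
```

```text
time_s: 12.45
tcp_pos: [0.6507, 0.1548, 0.1714]
tcp_rot: [0.017, 0.701, 0.713, 0.015]
contact_force: [4.1, 0.7, -3.8]
finger_gap: 0.171
t 12.45 tcp [0.6507 0.1548 0.1714] yang 0.99 zax [ 0.0454 -0.0018 -0.999 ] gap 0.171 F [ 4.06  0.74 -3.81]
tool delta mm [-1.1 -0.6  6.4] q [ 0.11  0.45  0.16  1.24 -0.01  1.66]
```

```bash
python3 -m inch '[[-0.001,0.002,0.001,2.9],[0,0,0,0],[0,0,0,0]]'; python3 go.py 0.6504 0.1537 0.165
python3 - <<'E'
from h import *
c=env.read_camera("top");im=c["image"][90:230,230:360,::-1];cv2.imwrite("pics/t4.png",cv2.resize(im,None,fx=4,fy=4,interpolation=cv2.INTER_CUBIC))
cc=lambda a,b:(230+(a+.5)/4-.5,90+(b+.5)/4-.5)
for (a,b,z) in [((395,30),(383,420),.169),((65,25),(50,430),.135),((504,38),(496,440),.135),((65,25),(504,38),.135),((50,430),(496,440),.135),((113,513),(430,522),.125)]:
    P=px2w(c,*cc(*a),z);Q=px2w(c,*cc(*b),z);d=P-Q;print(np.round(P,3),np.round(Q,3),round(np.arctan2(d[1],d[0]),4))
E
```

```text
time_s: 12.7
tcp_pos: [0.6529, 0.1539, 0.1714]
tcp_rot: [0.017, 0.718, 0.696, 0.016]
contact_force: [2.4, 1.0, -0.7]
finger_gap: 0.169
t 12.7 tcp [0.6529 0.1539 0.1714] yang -1.83 zax [ 0.0462 -0.0014 -0.9989] gap 0.169 F [ 2.43  1.02 -0.66]
tool delta mm [-0.3 -2.8  6.2] q [ 0.11  0.46  0.17  1.24 -0.01  1.71]
[ 0.758 -0.046  0.169] [ 0.498 -0.035  0.169] -0.0429
[0.775 0.179 0.135] [0.496 0.189 0.135] -0.0342
[ 0.761 -0.122  0.135] [ 0.486 -0.111  0.135] -0.0371
[0.775 0.179 0.135] [ 0.761 -0.122  0.135] 1.5258
[0.496 0.189 0.135] [ 0.486 -0.111  0.135] 1.5377
[0.44  0.148 0.125] [ 0.431 -0.067  0.125] 1.5326
```

View pics/t4.png

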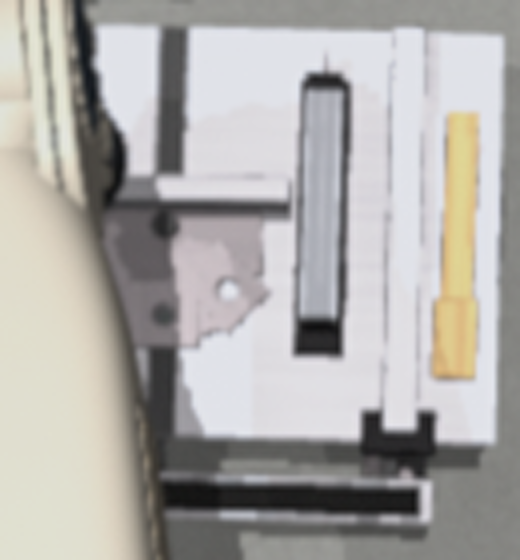

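```bash
python3 -m inch '[[0,0,0,0],[0,0,0,0],[0,0,0,0],[0,0,0,0],[0,0,0,0]]' 0.7; python3 -m inch '[[0,0,-0.02,0],[0,0,-0.03,0],[0,0,-0.03,0],[-0.02,-0.03,-0.01,0],[-0.02,-0.036,0,-6],[-0.02,-0.036,0,-6],[-0.02,-0.036,-0.002,-6],[-0.02,-0.036,-0.002,-6],[0,0,0,0]]' 0.7; python3 go.py 0.517 -0.362 0.24
cat > fit2.py <<'E'
from fit import *
O=obs(["fence_pivot","fence_hole","fence_top","bar_left","bar_right"])
for o in O:print(o[0],o[1],np.round(o[2],4))
for n in ["side","top"]:
    g=lambda t:[o[2] for o in O if o[0]==n and o[1]==t]
    h,p,f=g("fence_hole"),g("fence_pivot"),g("fence_top")
    if h and p: d=p[0]-h[0];print(n,"hole ang",np.arctan2(d[1],d[0]))
    if f and p: d=f[0]-p[0];print(n,"top ang",np.arctan2(d[1],d[0])-np.arctan2(.045,.018))
c=env.read_camera("top");save(c,"t5f.png");im=c["image"][90:230,230:360,::-1];cv2.imwrite("pics/t5.png",cv2.resize(im,None,fx=4,fy=4,interpolation=cv2.INTER_CUBIC))
c=env.read_camera("side");im=c["image"][110:250,280:440,::-1];cv2.imwrite("pics/s5.png",cv2.resize(im,None,fx=4,fy=4,interpolation=cv2.INTER_CUBIC))
E
python3 fit2.py
```

```text
time_s: 13.17
tcp_pos: [0.6523, 0.1541, 0.1718]
tcp_rot: [0.017, 0.717, 0.697, 0.016]
contact_force: [-0.4, -0.2, 0.9]
finger_gap: 0.699
time_s: 13.92
tcp_pos: [0.4822, 0.0362, 0.2605]
tcp_rot: [0.021, 0.544, 0.838, 0.012]
contact_force: [2.6, 0.5, 0.7]
finger_gap: 0.703
t 13.92 tcp [0.4822 0.0362 0.2605] yang 24.03 zax [ 0.0478 -0.0019 -0.9989] gap 0.703 F [2.56 0.46 0.67]
tool delta mm [-377.4 -131.1   22.9] q [-0.1   0.1  -0.1   1.32  0.    1.05]
side fence_pivot [0.6325 0.1069 0.1522]
side fence_hole [0.5715 0.1106 0.145 ]
side fence_top [0.6483 0.1554 0.1936]
side bar_left [0.4515 0.1461 0.1225]
side bar_right [ 0.4451 -0.0601  0.124 ]
top fence_pivot [0.632  0.1093 0.1485]
top fence_hole [0.5709 0.1075 0.1461]
top fence_top [0.6492 0.152  0.1954]
top bar_right [ 0.4446 -0.0615  0.1231]
side hole ang -0.05976486276801071
side top ang 0.06595612339358636
top hole ang 0.028843220066163522
top top ang -0.0030176280583846804
```

View pics/t5.png

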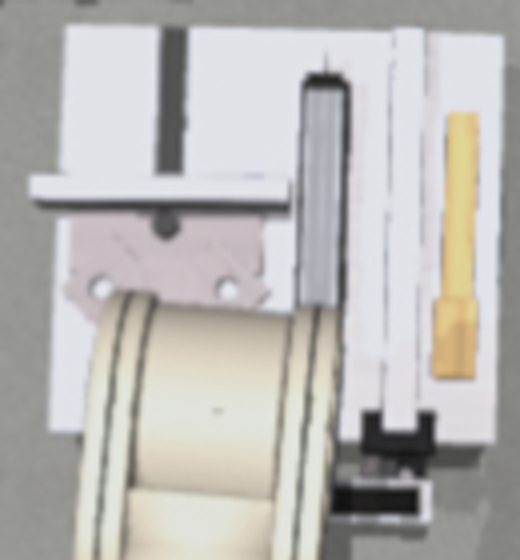

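View pics/s5.png

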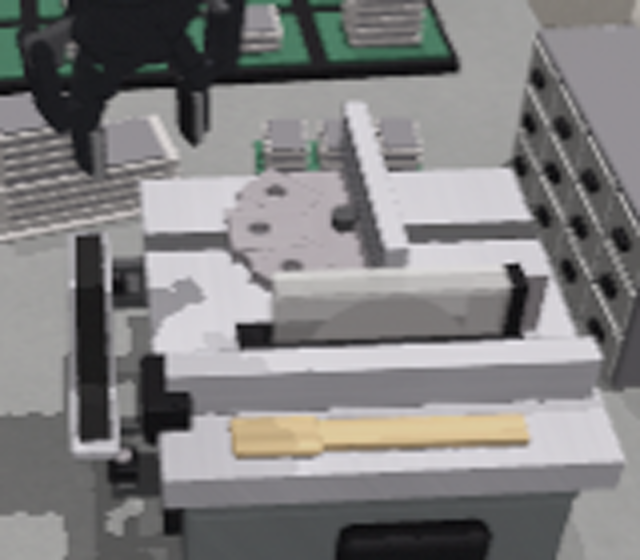

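The fence stands nearly parallel to the table edges, with outer holes at (102,288) and (228,290) in the top crop. Next I'll measure its angle from the top-edge line and the outer holes.

```bash
python3 - <<'E'
from h import *
c=env.read_camera("top")
cc=lambda a,b:(230+(a+.5)/4-.5,90+(b+.5)/4-.5)
g=cv2.cvtColor(c["image"],cv2.COLOR_RGB2GRAY).astype(float)
H=[]
for a in [(102,288),(228,290)]:
    u,v=map(int,np.round(cc(*a)));w=g[v-4:v+5,u-4:u+5];w=np.clip(w-np.median(w)-8,0,None);yy,xx=np.mgrid[v-4:v+5,u-4:u+5]
    p=((w*xx).sum()/w.sum(),(w*yy).sum()/w.sum());P=px2w(c,*p,.146-.003);H.append(P);print(p,P)
d=H[0]-H[1];print("holes dir",np.arctan2(-d[0],d[1]),np.linalg.norm(d), "mid",(H[0]+H[1])/2)
def edge(us,v0,v1,sgn,z,ax=0):
    pts=[]
    for u in us:
        col=g[v0:v1,u];col=cv2.resize(col.reshape(-1,1),(1,(v1-v0)*8),interpolation=cv2.INTER_CUBIC).ravel();k=np.argmax(sgn*np.diff(col));pts.append(px2w(c,u,v0+(k+1)/8-.5,z))
    pts=np.array(pts);f=np.polyfit(pts[:,1],pts[:,0],1);r=pts[:,0]-np.polyval(f,pts[:,1]);m=abs(r)<.002;f=np.polyfit(pts[m,1],pts[m,0],1);print("edge ang",-np.arctan(f[0]),m.sum(),len(m),np.std(r))
u0=int(cc(40,0)[0]);u1=int(cc(282,0)[0])
edge(range(u0,u1),136,147,-1,.192)
edge(range(u0,u1),128,141,-1,.192);edge(range(u0,u1),128,141,1,.192)
edge(range(248,354),92,103,1,.135)
edge(range(320,352),194,206,-1,.135)
E
```

```text
(np.float64(255.38738738738738), np.float64(161.81981981981983)) [0.59008249 0.15163509 0.143     ]
(np.float64(286.888), np.float64(162.42)) [0.58731028 0.06669465 0.143     ]
holes dir -0.03262549501366212 0.08498567229034981 mid [0.58869639 0.10916487 0.143     ]
edge ang -0.026577613179786245 61 61 0.0011927260635625902
edge ang -0.016196046373422788 61 61 0.00010627930838820392
edge ang -0.007298080247931219 16 61 0.004752981737562937
edge ang -0.036711067843165225 93 106 0.002387299090289772
edge ang -0.06461788750689874 13 32 0.004854583206772472
```

```bash
python3 - <<'E'
from h import *
for n in ["top","side"]:
    c=env.read_camera(n)
    r=env.regions_of(n,"index_pin")
    for q in r[:2]:
        m=q["region"];v,u=np.nonzero(m);W=np.array([px2w(c,a,b) for a,b in zip(u,v) if c["range_z"][b,a]>0])
        t=W[W[:,2]>.122];print(n,q["conf"],len(W),np.round(W.max(0),3),np.round(W.min(0),3),"top",len(t),t.mean(0) if len(t) else 0, (t.max(0)+t.min(0))/2 if len(t) else 0)
    for q in env.landmark_of(n,"index_pin")[:2]:print(np.round(towld(c,q["xyz"]),4),q["conf"])
    im=c["image"];im=im[160:255,390:480] if n=="top" else im[290:385,250:400]
    cv2.imwrite(f"pics/pin_{n}.png",cv2.resize(im[:,:,::-1],None,fx=5,fy=5,interpolation=cv2.INTER_CUBIC))
E
```

```text
top 0.57 98 [ 0.528 -0.349  0.137] [ 0.502 -0.381  0.069] top 38 [ 0.51370946 -0.35885845  0.13032481] [ 0.51271927 -0.35832867  0.12975978]
[ 0.5169 -0.3583  0.0766] 0.52
[ 0.461  -0.3446  0.0774] 0.47
side 0.47 255 [ 0.524 -0.332  0.134] [ 0.5   -0.374  0.074] top 106 [ 0.51300199 -0.36350592  0.12920539] [ 0.51296686 -0.36212354  0.12833103]
[ 0.5171 -0.3665  0.0714] 0.49
```

View pics/pin_top.png

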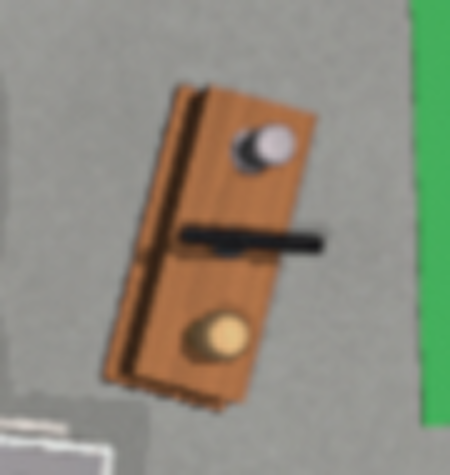

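View pics/pin_side.png

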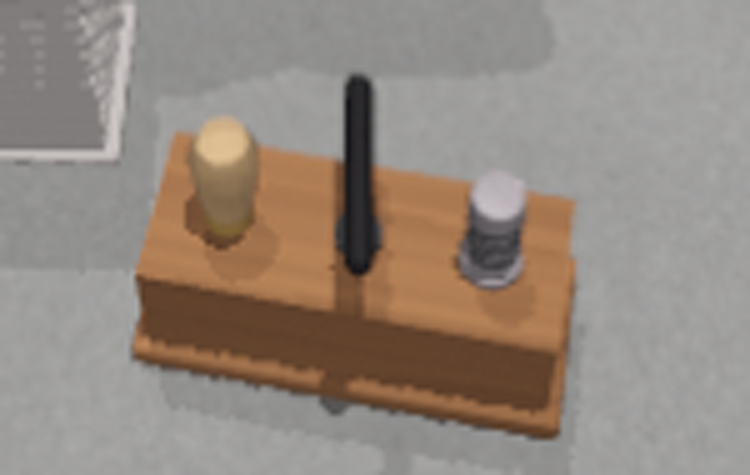

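```bash
python3 - <<'E'
from h import *
c=env.read_camera("top");print(px2w(c,444.6,188.6,.131), px2w(c,390+185/5,160+236/5,.136),px2w(c,390+320/5,160+243/5,.136),"handle",px2w(c,390+45,160+67,.139))
c=env.read_camera("side");print(px2w(c,349.2,327.2,.131))
E
python3 go.py 0.515 -0.361 0.24
```

```text
[ 0.51344232 -0.36049215  0.131     ] [ 0.46321091 -0.30954527  0.136     ] [ 0.45854834 -0.38381386  0.136     ] handle [ 0.40957322 -0.32963687  0.139     ]
[ 0.51387621 -0.35955451  0.131     ]
t 15.07 tcp [0.4866 0.0388 0.2595] yang 23.6 zax [ 4.780e-02 -6.000e-04 -9.989e-01] gap 0.698 F [ 0.72 -0.18  0.29]
tool delta mm [-377.4 -134.7   21.1] q [-0.09  0.11 -0.09  1.32  0.    1.06]
```

```bash
python3 -m inch '[[0,0,0,-7.1],[0,0,0,-7.1],[0,0,0,-7.1],[0,0,0,-7.1],[0,0,0,-7.1],[0,0,0,-7.1],[0,0,0,-7.1],[0,0,0,-7.1],[0,0,0,-7.1],[0,0,0,0]]' 0.8; python3 go.py 0.5145 -0.3605 0.2
```

```text
time_s: 15.9
tcp_pos: [0.4864, 0.0385, 0.2598]
tcp_rot: [0.024, 0.013, 1.0, 0.0]
contact_force: [0.2, -0.3, 0.8]
finger_gap: 0.8
t 15.9 tcp [0.4864 0.0385 0.2598] yang 88.47 zax [ 4.840e-02 -6.000e-04 -9.988e-01] gap 0.8 F [ 0.17 -0.35  0.83]
tool delta mm [ -35.8 -398.2   61.3] q [-0.1   0.11 -0.09  1.32  0.   -0.07]
```

```bash
python3 -m inch '[[-0.004,-0.035,0,0],[-0.004,-0.04,0,0],[-0.004,-0.04,0,0],[-0.004,-0.04,0,0],[-0.004,-0.04,0,0],[-0.004,-0.04,0,0],[-0.004,-0.04,0.005,0],[-0.004,-0.04,0.015,0],[-0.004,-0.04,0.015,0],[0,-0.03,0.015,0],[0,0,0,0],[0,0,0,0]]'; python3 go.py 0.5145 -0.3605 0.16
```

```text
time_s: 16.9
tcp_pos: [0.5086, -0.3587, 0.2109]
tcp_rot: [0.027, 0.037, 0.999, 0.0]
contact_force: [-0.3, 0.8, 0.5]
finger_gap: 0.803
t 16.9 tcp [ 0.5086 -0.3587  0.2109] yang 85.76 zax [ 0.053  -0.0011 -0.9986] gap 0.803 F [-0.35  0.79  0.48]
tool delta mm [-3.3 -1.5 51.1] q [-0.77  0.36  0.12  1.29  0.04 -0.69]
```

```bash
python3 -m inch '[[-0.003,-0.002,0.02,-2],[-0.001,0,0.03,0],[0,0,0.02,0],[0,0,0,0],[0,0,0,0]]'; python3 go.py 0.5155 -0.3605 0.087
python3 - <<'E'
from h import *
c=env.read_camera("side");im=c["image"][270:390,250:420];cv2.imwrite("pics/s6.png",cv2.resize(im[:,:,::-1],None,fx=4,fy=4,interpolation=cv2.INTER_CUBIC))
E
```

```text
time_s: 17.32
tcp_pos: [0.5171, -0.3599, 0.1413]
tcp_rot: [0.028, 0.026, 0.999, -0.001]
contact_force: [0.4, -0.1, 1.0]
finger_gap: 0.799
t 17.32 tcp [ 0.5171 -0.3599  0.1413] yang 87.06 zax [ 0.0552 -0.0027 -0.9985] gap 0.799 F [ 0.38 -0.1   0.96]
tool delta mm [ 4.5 -0.7 54.2] q [-0.76  0.4  -0.    1.13  0.04 -0.71]
```

View pics/s6.png

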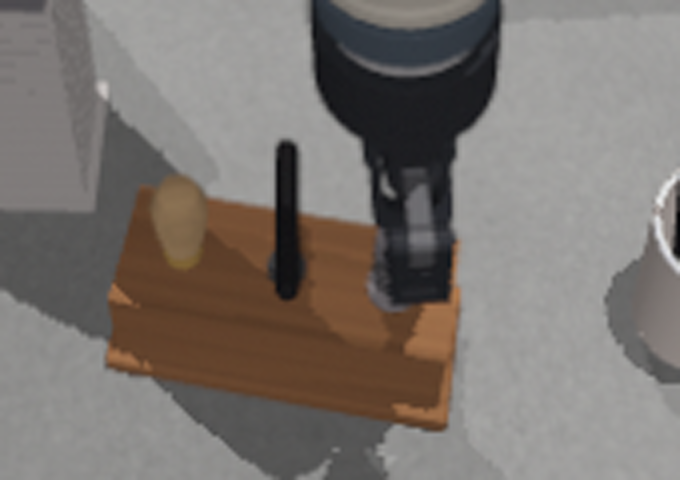

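```bash
python3 -m inch '[[0.002,-0.001,0.014,0],[0.001,0,0.02,0],[0.001,0,0.015,0],[0,0,0.004,0],[0,0,0,0]]'; python3 go.py 0.5155 -0.3605 0.087
```

```text
time_s: 17.78
tcp_pos: [0.5197, -0.3614, 0.097]
tcp_rot: [0.033, 0.026, 0.999, -0.005]
contact_force: [0.4, -0.3, 0.1]
finger_gap: 0.8
t 17.78 tcp [ 0.5197 -0.3614  0.097 ] yang 86.97 zax [ 0.065  -0.0116 -0.9978] gap 0.8 F [ 0.44 -0.25  0.13]
tool delta mm [4.9 0.8 9.7] q [-0.76  0.43 -0.08  1.01  0.04 -0.7 ]
```

```bash
python3 -m inch '[[0.005,0.001,0.006,0],[0,0,0.004,0],[0,0,0,0],[0,0,0,0]]'; python3 go.py 0.5155 -0.3605 0.088
```

```text
time_s: 18.12
tcp_pos: [0.5166, -0.361, 0.0906]
tcp_rot: [0.035, 0.026, 0.999, -0.007]
contact_force: [-0.5, -0.1, -0.1]
finger_gap: 0.797
t 18.12 tcp [ 0.5166 -0.361   0.0906] yang 86.95 zax [ 0.0694 -0.0156 -0.9975] gap 0.797 F [-0.46 -0.06 -0.05]
tool delta mm [1.3 0.4 2.5] q [-0.76  0.42 -0.1   0.98  0.04 -0.71]
```

Close on the grip.

```bash
python3 -m inch '[[0.001,0,0.002,0],[0,0,0,0],[0,0,0,0],[0,0,0,0],[0,0,0,0],[0,0,0,0],[0,0,0,0],[0,0,0,0]]' 0; python3 go.py 0.5155 -0.3605 0.088
```

```text
time_s: 18.78
tcp_pos: [0.5162, -0.3614, 0.09]
tcp_rot: [0.036, 0.027, 0.999, -0.007]
contact_force: [-1.0, 0.3, 0.9]
finger_gap: 0.241
t 18.78 tcp [ 0.5162 -0.3614  0.09  ] yang 86.93 zax [ 0.071  -0.0168 -0.9973] gap 0.241 F [-1.01  0.32  0.92]
tool delta mm [0.8 0.9 1.9] q [-0.76  0.42 -0.11  0.98  0.04 -0.71]
```

```bash
python3 -m inch '[[0,0,-0.01,0],[0.001,0,-0.02,0],[0.002,0,-0.03,0],[0.002,0,-0.035,0],[0.002,0,-0.035,0],[0.002,0,-0.02,0],[0,0,0,0]]'; python3 go.py 0.572 0.11 0.235
python3 - <<'E'
from h import *
c=env.read_camera("side");save(c,"s7.png")
im=c["image"][200:380,250:430];cv2.imwrite("pics/s7.png",cv2.resize(im[:,:,::-1],None,fx=3,fy=3,interpolation=cv2.INTER_CUBIC))
E
```

```text
time_s: 19.37
tcp_pos: [0.4959, -0.3576, 0.2458]
tcp_rot: [0.035, 0.026, 0.999, -0.006]
contact_force: [-0.2, 0.2, -1.0]
finger_gap: 0.243
t 19.37 tcp [ 0.4959 -0.3576  0.2458] yang 86.99 zax [ 0.0701 -0.0137 -0.9974] gap 0.243 F [-0.22  0.18 -0.97]
tool delta mm [-50.9 471.    9.8] q [-0.78  0.32  0.14  1.33  0.04 -0.73]
```

View pics/s7.png

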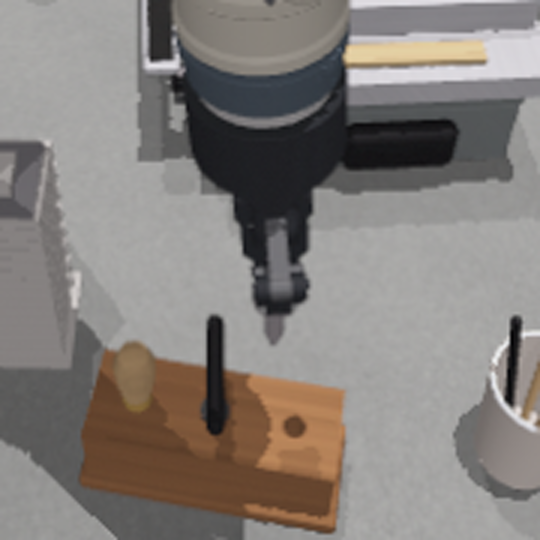

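The pin is held (tip at crop 275,335) and its block hole is empty at (293,427). Now raise it and carry it in front of the guard.

```bash
python3 -m inch '[[0,0,-0.02,0],[0,0.02,-0.02,0],[0,0.035,-0.01,0],[0,0.04,0,0],[0,0.04,0,0],[0,0.04,0,0],[0,0.04,0,0],[0,0.04,0,0],[0,0.04,0,0],[0,0.04,0,0],[0,0.04,0,0],[0,0.03,0,0],[0,0.02,0,0],[0,0,0,0]]'; python3 go.py 0.572 0.11 0.26
```

```text
time_s: 20.58
tcp_pos: [0.5107, 0.0848, 0.2744]
tcp_rot: [0.023, 0.029, 0.999, -0.001]
contact_force: [0.5, 0.6, -2.4]
finger_gap: 0.241
t 20.58 tcp [0.5107 0.0848 0.2744] yang 86.62 zax [ 0.045  -0.0027 -0.999 ] gap 0.241 F [ 0.45  0.57 -2.36]
tool delta mm [-59.   28.8  17.1] q [ 0.    0.16  0.    1.37 -0.    0.06]
```

```bash
python3 -m inch '[[-0.02,0.01,0,0],[-0.02,0.01,0,0],[-0.018,0.006,0.01,0],[0,0,0.01,0],[0,0,0,0],[0,0,0,0]]'; python3 go.py 0.574 0.1095 0.225
```

```text
time_s: 21.08
tcp_pos: [0.5699, 0.11, 0.2488]
tcp_rot: [0.017, 0.027, 0.999, -0.001]
contact_force: [-0.3, 0.0, -0.4]
finger_gap: 0.241
t 21.08 tcp [0.5699 0.11   0.2488] yang 86.89 zax [ 0.0337 -0.0037 -0.9994] gap 0.241 F [-0.27  0.01 -0.39]
tool delta mm [-3.3 -0.2 23.9] q [ 0.05  0.28  0.1   1.35 -0.01  0.1 ]
```

```bash
python3 -m inch '[[-0.003,0,0.008,0],[0,0,0.01,0],[0,0,0.004,0],[0,0,0,0],[0,0,0,0]]'; python3 go.py 0.574 0.1095 0.225
python3 - <<'E'
from h import *
for n in ["side","top"]:
    c=env.read_camera(n);u,v=w2px(c,(.571,.1105,.146));u2,v2=w2px(c,(.571,.1105,.17));print(n,u,v,u2,v2)
    u,v=int(u),int(v);x0,y0=max(u-50,0),max(v-50,0)
    im=c["image"][y0:y0+80,x0:x0+100];cv2.imwrite(f"pics/p8{n}.png",cv2.resize(im[:,:,::-1],None,fx=7,fy=7,interpolation=cv2.INTER_CUBIC));print(x0,y0)
    for t in ["index_pin","fence_hole","saw_hole"]:
        for q in env.landmark_of(n,t)[:2]:print(t,np.round(towld(c,q["xyz"]),4),round(q["conf"],2))
E
```

```text
time_s: 21.5
tcp_pos: [0.5715, 0.1079, 0.2246]
tcp_rot: [0.016, 0.028, 0.999, -0.002]
contact_force: [-0.1, -0.3, -1.1]
finger_gap: 0.24
t 21.5 tcp [0.5715 0.1079 0.2246] yang 86.78 zax [ 0.0321 -0.0042 -0.9995] gap 0.24 F [-0.06 -0.33 -1.1 ]
tool delta mm [-2.4  1.8 -0.3] q [ 0.05  0.29  0.05  1.3  -0.01  0.1 ]
side 343.8357405125056 166.3611601405597 344.2254979727597 159.5261601061432
293 116
index_pin [0.5718 0.1031 0.2072] 0.65
index_pin [ 0.4577 -0.348   0.0023] 0.54
saw_hole [0.5739 0.1094 0.1322] 0.95
top 270.5278283134861 168.52909592267383 269.6329320945259 167.44534366974455
220 118
index_pin [0.6399 0.0037 0.1321] 0.53
fence_hole [0.57   0.1084 0.1476] 0.65
saw_hole [0.5743 0.1145 0.1334] 0.76
```

View pics/p8side.png

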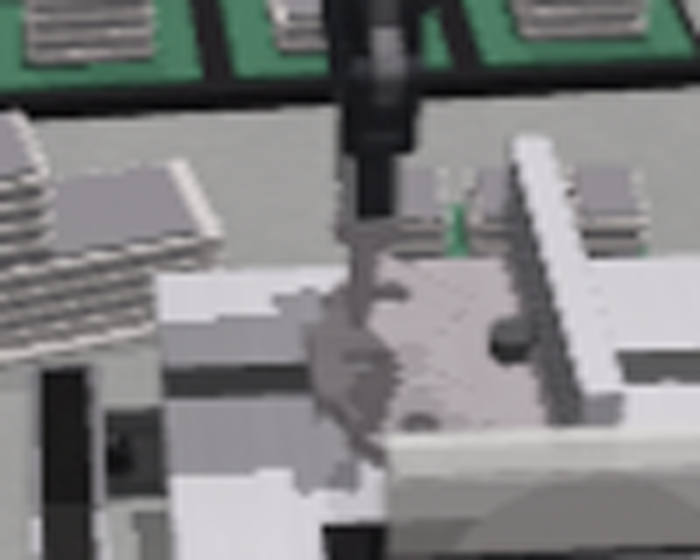

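View pics/p8top.png

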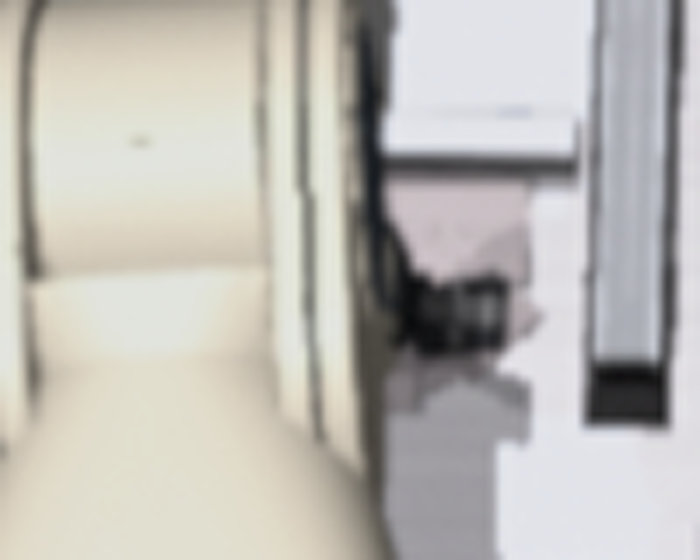

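```bash
python3 -m inch '[[-0.003,0.001,0.004,0],[0,0,0.006,0],[0,0,0.006,0],[0,0,0.003,0],[0,0,0,0]]'; python3 go.py 0.574 0.1092 0.161
```

```text
time_s: 22.32
tcp_pos: [0.5762, 0.1091, 0.2039]
tcp_rot: [0.016, 0.028, 0.999, -0.002]
contact_force: [0.4, -0.6, -1.5]
finger_gap: 0.241
t 22.32 tcp [0.5762 0.1091 0.2039] yang 86.81 zax [ 0.0329 -0.004  -0.9995] gap 0.241 F [ 0.37 -0.61 -1.49]
tool delta mm [ 3.6  0.1 42.9] q [ 0.05  0.31  0.02  1.25 -0.01  0.1 ]
```

```bash
python3 -m inch '[[0.002,0,0.004,0],[0,0,0.004,0],[0,0,0.003,0],[0,0,0,0]]'; python3 go.py 0.574 0.1092 0.161
python3 - <<'E'
from h import *
c=env.read_camera("side");im=c["image"][116:196,293:393];cv2.imwrite(f"pics/s9.png",cv2.resize(im[:,:,::-1],None,fx=7,fy=7,interpolation=cv2.INTER_CUBIC))
E
```

```text
time_s: 22.65
tcp_pos: [0.5742, 0.1098, 0.1915]
tcp_rot: [0.016, 0.028, 0.999, -0.001]
contact_force: [0.2, 1.2, -1.5]
finger_gap: 0.243
t 22.65 tcp [0.5742 0.1098 0.1915] yang 86.84 zax [ 0.0325 -0.0028 -0.9995] gap 0.243 F [ 0.17  1.16 -1.52]
tool delta mm [ 1.2 -0.6 30.4] q [ 0.05  0.31 -0.01  1.22 -0.    0.1 ]
```

View pics/s9.png

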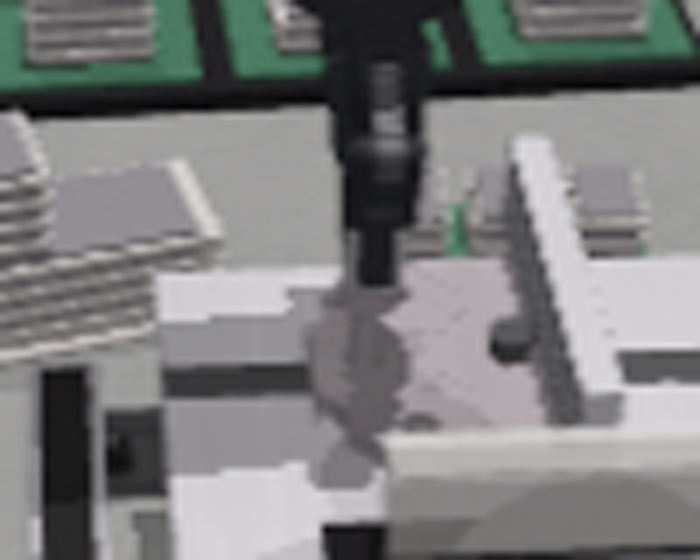

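The shank enters the hole at crop (358,355) with no contact force, so I keep going down.

```bash
python3 -m inch '[[0.001,0,0.004,0],[0,0,0.004,0],[0,0,0.004,0],[0,0,0,0]]'; python3 go.py 0.5725 0.11 0.161
```

```text
time_s: 23.03
tcp_pos: [0.5739, 0.1104, 0.1793]
tcp_rot: [0.017, 0.027, 0.999, -0.0]
contact_force: [0.0, 1.5, -2.5]
finger_gap: 0.241
t 23.03 tcp [0.5739 0.1104 0.1793] yang 86.86 zax [ 0.0342 -0.0016 -0.9994] gap 0.241 F [ 0.01  1.51 -2.51]
tool delta mm [ 2.  -0.4 18.2] q [ 0.05  0.31 -0.03  1.19 -0.    0.1 ]
```

```bash
python3 -m inch '[[0,0,0.003,0],[0,0,0.003,0],[0,0,0.002,0],[0,0,0,0]]'; python3 go.py 0.5725 0.11 0.161
```

```text
time_s: 23.37
tcp_pos: [0.5742, 0.1105, 0.1704]
tcp_rot: [0.017, 0.027, 0.999, -0.0]
contact_force: [-0.3, 2.5, -1.4]
finger_gap: 0.241
t 23.37 tcp [0.5742 0.1105 0.1704] yang 86.87 zax [ 0.0343 -0.0015 -0.9994] gap 0.241 F [-0.26  2.52 -1.44]
tool delta mm [ 2.  -0.6  9.3] q [ 0.05  0.32 -0.05  1.17 -0.    0.1 ]
```

```bash
python3 -m inch '[[0.001,0.001,0.003,0],[0,0,0.003,0],[0,0,0.002,0],[0,0,0.002,0],[0,0,0.001,0]]'; python3 go.py 0.5725 0.11 0.161
```

```text
time_s: 23.78
tcp_pos: [0.5736, 0.1107, 0.161]
tcp_rot: [0.018, 0.028, 0.999, -0.001]
contact_force: [-4.3, -0.1, 10.2]
finger_gap: 0.241
t 23.78 tcp [0.5736 0.1107 0.161 ] yang 86.84 zax [ 0.0367 -0.0034 -0.9993] gap 0.241 F [-4.28 -0.07 10.16]
tool delta mm [ 1.1 -0.8 -0.1] q [ 0.05  0.32 -0.07  1.14 -0.01  0.1 ]
```

The collar seated at the expected height (TCP 0.161, 10 N). Releasing.

```bash
python3 -m inch '[[0,0,0,0],[0,0,0,0],[0,0,0,0],[0,0,0,0],[0,0,0,0]]' 0.6; python3 go.py 0.572 0.1107 0.3;python3 -m inch '[[0,0,-0.01,0],[0.0005,0,-0.02,0],[0.001,0,-0.03,0],[0.001,0,-0.03,0],[0.02,0,-0.01,0],[0.03,0,0,0],[0.03,0,0,0],[0.02,0.02,0,0],[0,0.03,0,0],[0,0.03,0,0],[0,0,0,0]]'; python3 go.py 0.572 0.1107 0.3
python3 - <<'E'
from h import *
for n in ["side","top"]:
    c=env.read_camera(n);u,v=w2px(c,(.571,.1105,.146))
    u,v=int(u),int(v);x0,y0=max(u-50,0),max(v-50,0)
    im=c["image"][y0:y0+80,x0:x0+100];cv2.imwrite(f"pics/p10{n}.png",cv2.resize(im[:,:,::-1],None,fx=7,fy=7,interpolation=cv2.INTER_CUBIC))
    for t in ["index_pin","bar_left","bar_mid","bar_right","fence_top","fence_pivot"]:
        for q in env.landmark_of(n,t)[:1]:print(t,np.round(towld(c,q["xyz"]),4),round(q["conf"],2))
    for q in env.regions_of(n,"index_pin")[:1]:
        v,u=np.nonzero(q["region"]);W=np.array([px2w(c,a,b) for a,b in zip(u,v) if c["range_z"][b,a]>0]);t=W[W[:,2]>.19];print(n,len(W),W.max(0),W.min(0),t.mean(0) if len(t) else 0)
E
```

```text
time_s: 24.2
tcp_pos: [0.5739, 0.1102, 0.1613]
tcp_rot: [0.019, 0.028, 0.999, -0.002]
contact_force: [0.3, 0.4, 0.3]
finger_gap: 0.599
t 24.2 tcp [0.5739 0.1102 0.1613] yang 86.81 zax [ 0.0382 -0.0043 -0.9993] gap 0.599 F [0.33 0.37 0.29]
tool delta mm [-3.400e+00  1.000e-01 -1.386e+02] q [ 0.05  0.32 -0.07  1.14 -0.01  0.1 ]
time_s: 25.12
tcp_pos: [0.468, 0.1968, 0.2685]
tcp_rot: [0.021, 0.031, 0.999, -0.001]
contact_force: [-0.4, -0.3, 0.6]
finger_gap: 0.598
t 25.12 tcp [0.468  0.1968 0.2685] yang 86.48 zax [ 0.0413 -0.0039 -0.9991] gap 0.598 F [-0.43 -0.26  0.63]
tool delta mm [-110.3  -79.6  -26.9] q [ 0.24  0.15 -0.02  1.36 -0.01  0.3 ]
index_pin [0.5717 0.1081 0.1441] 0.59
bar_left [0.453  0.1418 0.1257] 0.87
bar_mid [0.4451 0.0437 0.1259] 0.77
bar_right [ 0.4451 -0.0589  0.1255] 0.91
fence_top [0.6507 0.1529 0.1933] 0.62
fence_pivot [0.6319 0.11   0.1504] 0.78
side 135 [0.58386237 0.11863607 0.20348238] [0.56282864 0.09469222 0.14866408] [0.57154416 0.10438433 0.19807395]
index_pin [0.5759 0.1142 0.1466] 0.4
bar_left [0.4571 0.1413 0.1219] 0.98
bar_mid [0.4487 0.0384 0.1254] 0.98
bar_right [ 0.4434 -0.0607  0.1275] 0.93
fence_top [0.6472 0.1525 0.1937] 0.96
fence_pivot [0.6323 0.1094 0.1446] 0.96
top 73 [0.57900793 0.11741547 0.20519996] [0.56117248 0.09807941 0.14801263] [0.5711523  0.10893826 0.20016295]
```

View pics/p10side.png

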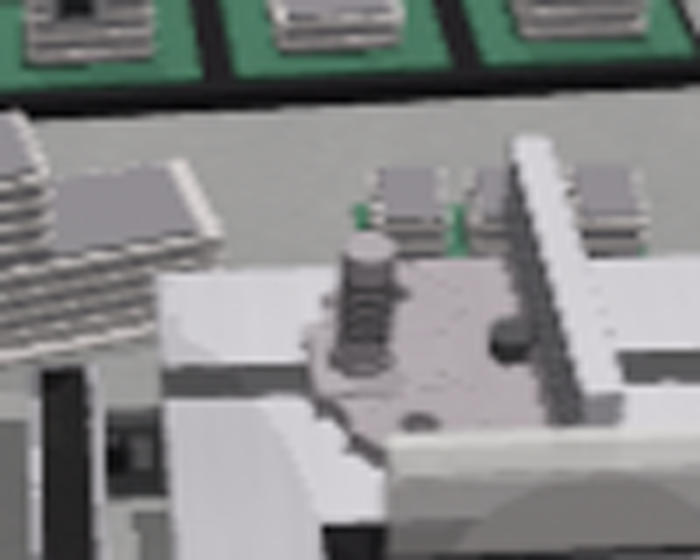

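View pics/p10top.png

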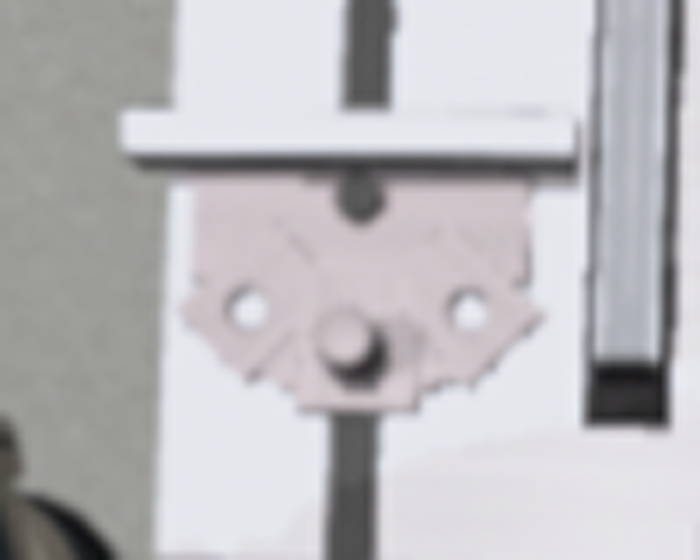

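The side and top views show the pin upright with its collar on the plate: the crop shows the top at (370,245) and the collar at (362,360). The fence is square, the bar is up at 0.125 and the arm is clear.

```bash
python3 -c "
from rig import env
print(env.sign_off())"
```

```text
the job is handed in; nothing more can be done
None
```

The job is done and handed in at about 25 s of the 67 s. No verdict came back, so the results below rest on my own checks.

- **Stop bar:** I pressed it near its middle, about 2 mm to the left, with the closed fingers and held it down onto its stop. The right end measured about 0.113 m. The arm hid the left end, so I did not measure it directly; the small offset means the ends should differ by well under 1 mm. I pushed harder than needed at one point, with about 60 N upward on the fingers (roughly 65 N in all). The bar sprang back, and its three points then read 0.122–0.128 m.
- **Mitre fence:** I pinched it and turned it square. The two outer holes gave −0.033 rad against about −0.037 rad for the saw, so it is square within about 0.01 rad. The fence's edge lines gave up to about 0.02 rad, still inside the 0.06 limit.
- **Index pin:** It went through both holes with only 1–3 N of contact, and the collar seated with about 10 N at the expected height. After release, both cameras show it upright, with the top at about 0.20 m (0.202 expected) and the axis near (0.571, 0.109), within 2 mm of the hole. The network's readings of the pin's position scattered by up to about 6 mm, so I relied on the depth picture and the seating height.
- **Tool tilt:** The tool picked up a tilt of about 0.03–0.07 rad from pressing the bar. It did not affect the result.
- **Guard and other objects:** Nothing I saw or felt suggested contact with the guard, the models or the other tools. I did not re-measure where the bystanders stand at the end.

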